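Isolate a display plinth and hold its mounting plate ready for the screws

ROBOT

A 6-joint arm with a two-finger parallel gripper is mounted at the origin on the work surface. World frame = base frame: x ahead of the robot, y to its left, z up, the work surface at z = 0. Lengths are in m, angles in degrees, forces in N, time in s.
With the tool pointing down it reaches from about 0.35 to 0.875 m from the base axis. Payload 4.2 kg.
Tool frame: the origin (TCP) lies midway between the tips of the shut fingers; the grasp point (between the pads) lies 19 mm behind it; z points along the fingers, y is the line along which they close (so a half turn about z gives the same grasp; the last joint's range is limited). The gripper opens to 87 mm and grips with 3 to 60 N. Pads are 19 mm wide; open, the fingers measure 117 mm over their backs; the gripper's body (75 mm by 190 mm) begins 51 mm behind the grasp point.
Start: joints at [91.364, 22.042, 0.453, 0, -68.411, -14.817], TCP at [0.145, 0.608, 0.223] pointing down, gripper open.
Joint ranges: [-179.83, 179.83], [-69.29, 118.12], [-61.27, 80.66], [-181.25, 117.63], [-171.15, -9.14], [-177.46, 177.46]. Speed limits (degrees/s): [159.86, 159.86, 180, 180, 180, 180].

INTERFACE

Orientations are given as a 3x3 rotation matrix whose columns are the frame's x, y, z axes.
In Python, from station import sensors, eyes, workorder gives the robot as it stands.
- The arm moves only by the tool step_hand, called in YAML: its name, and indented under it one key for each argument. Schema: {"type":"object","properties":{"increments":{"type":"array","items":{"type":"object","properties":{"jaw":{"type":"number"},"trans":{"type":"array","items":{"type":"number"},"minItems":3,"maxItems":3},"turn_vec":{"type":"array","items":{"type":"number"},"minItems":3,"maxItems":3}},"additionalProperties":false,"required":["jaw"]},"minItems":1,"maxItems":8},"only":{"type":"string"},"quiet":{"type":"boolean"},"lines":{"type":"string"}},"required":["increments"],"additionalProperties":false}. increments is a list of rows, 1 to 8 of them, each an object with the fields jaw (the opening from 0.0 (shut) to 1.0 (fully open)), trans (a list: dx, dy, dz in shares of 100 cm (1.0 is 100 cm)), turn_vec (a list: a rotation vector rx, ry, rz in shares of 120 degrees (1.0 is 120 degrees)); a field left out counts as zero (the opening has to be given); each row is the pose to reach, as a shift and turn from the pose commanded when the call began, along the tool's axes at that moment; what a row does not reach only later rows make up. A row lasts 1/10 s, in which the tool goes at most 0.05 m and 8.59 degrees, less where a joint would pass 70% of its speed; a pose out of reach is approached as far as the arm can. The fingers move at their own pace and stop on an object; the grip force is fixed at half the most. Time passes only in rows, so rows that do not move let the fingers close. The tool returns the time, the measured TCP pose, the force, the opening and the grip force at its end. only (a regular expression) keeps the lines of the reply that match it, lines (a string "A,B") keeps lines A to B, and quiet returns only ok. A shift or turn number past 1, either way, is cut back to 1. Input that does not fit is refused with a message, and nothing moves.
- sensors.sense(): the state, without advancing time (a new reading comes with each control period).
- eyes.capture(name): name is "scene" or "top"; returns a dict with "pixels" (420x560x3 uint8, red, green, blue), "z_map" (420x560 float32, m along the optical axis (not along the pixel's ray), 0 where there is no reading), "K" (3x3 intrinsics, pixels), "distortion" ([k1, k2, p1, p2, k3] as OpenCV has them; the pictures are not rectified), "world_from_camera" (4x4, takes a point from camera to world coordinates). Camera axes: x right, y up, looking along -z (the intrinsics and any distortion apply to the point x, -y, -z); pixel columns grow to the right and rows downward; lengths in m; the calibration is good to about 2 mm. A picture is of the moment at which its call begins.
- workorder.finish_job(): hands the job in; it is judged then, once.
The state is a dict: "time_s": time; "joints": joint angles; "joint_velocities": joint speeds; "effort": joint torques, N m; "tcp_pos": TCP position; "ee_rot": TCP orientation; "wrist_force": force on the tool from outside, world axes, zero at the start; "moment": the same for the moment, N m; "gripper_width": opening from 0.0 (shut) to 1.0 (fully open); "gripper_force": force on a finger pad.
Only numpy, scipy, OpenCV 4.12 (cv2) and the standard library are available. Lean on these libraries where they do the work, as an engineer would, in place of code of your own. Each camera call takes 0.05 s, during which the arm holds its last target. There are 200 camera calls.

TASK

First pull the slim isolating pin out of its wooden block, push it fully home into the small round collared socket beside the rectangular outlet on the display plinth, and let go of it. Then lift the metal mounting plate by its square post and finish while holding it level in the gripper, hovering about 15 mm above the plinth with its four screw holes lined up over the four threaded holes round the open recess, either way round, so that a colleague can start the screws. Never let the plate touch the plinth, do not put it down or let go of it at the end, and leave the mirror, bowl and ring box where they are.

Things in the scene. Friction and masses are not known exactly. Their poses are not given: they have to be found in the camera images.
- plinth: pale wood display plinth, 140 x 250 x 35 mm (x, y, z), fixed; foot trim 150 x 260. Origin: centre of underside, z up, y along its length. In its top: a 36 x 56 mm recess centred at (0, -40) mm amid four threaded holes; near the +y end the small round socket at (32, 85) and a rectangular 22 x 14 mm outlet at (-32, 85), not for the pin. All openings are 24 mm deep. Yaw within 0.4 rad
- socket (a point): centre of the mouth of the small round isolating socket, 8 mm wide (1 mm chamfer) and 24 mm deep, in the plinth's top face; told by its black collar, 20 mm across and under 1 mm proud
- mount_centre (a point): centre of the pattern of four threaded holes, at the height of the plinth's top face; axes as the plinth's
- thread0 (a point): the mouth of a threaded hole (6 mm, blind, brass rim) in the plinth's top face; at (-30, -85, 35) mm in the plinth's frame
- thread1 (a point): the mouth of a threaded hole (6 mm, blind, brass rim) in the plinth's top face; at (30, -85, 35) mm in the plinth's frame
- thread2 (a point): the mouth of a threaded hole (6 mm, blind, brass rim) in the plinth's top face; at (30, 5, 35) mm in the plinth's frame
- thread3 (a point): the mouth of a threaded hole (6 mm, blind, brass rim) in the plinth's top face; at (-30, 5, 35) mm in the plinth's frame
- cover: loose aluminium plate, 80 x 110 x 4 mm (x, y, z), about 0.22 kg, lying flat left or right of the plinth. Four 9 mm through holes in a 60 x 90 mm rectangle (same after half a turn); in the middle a square post, 22 x 22 mm, sides along x and y, from 4 to 49 mm high. Origin: centre of its underside; z up along the post
- hole0 (a point): the centre of a 9 mm screw hole of the mounting plate, at the underside of the plate; at (-30, -45) mm in the plate's frame
- hole1 (a point): the centre of a 9 mm screw hole of the mounting plate, at the underside of the plate; at (30, -45) mm in the plate's frame
- hole2 (a point): the centre of a 9 mm screw hole of the mounting plate, at the underside of the plate; at (30, 45) mm in the plate's frame
- hole3 (a point): the centre of a 9 mm screw hole of the mounting plate, at the underside of the plate; at (-30, 45) mm in the plate's frame
- pin: loose isolating pin, 30 g: brass shaft 6 mm wide, 22 mm long (lowest 2 mm: 4 mm wide), under a round black handle 16 mm wide. Origin: the shaft's tip; z up, handle from 22 to 48 mm. Starts upright in the block's hole, the handle's shoulder on the block. Fully home in the socket the shoulder rests on the plinth, the tip 22 mm below the mouth
- holder: wooden block, 50 x 50 x 32 mm, fixed, with an 8 mm hole 24 mm deep in the middle of its top, in which the pin starts. Origin: centre of its underside. Stands left or right of the plinth, on the other side from the mounting plate
- mirror: bystander, loose: wooden hand mirror lying flat, 90 mm disc, 10 mm thick, its handle reaching 140 mm along +x. Origin: underside, centre of the disc
- dish: bystander, loose: small white bowl, 84 mm wide, 24 mm high. Origin: centre of its underside
- ringbox: bystander, loose: closed ring box, 60 x 60 x 32 mm. Origin: centre of its underside
There are look-alikes about, which are no part of the job. Of the things that look like the holder, the middle-sized one is meant.

How it is judged:
By the outcome, as a careful person would: the job done as asked, in the order asked, and still so for the second after the job is handed in, while the arm keeps its last pose, push and grip.
It also fails if it takes over 64 s, if anything falls off the work surface, if the arm or the gripper's body presses on something with over 40 N, if the wrist force passes 120 N, or if a joint passes its speed limit or range.

## Working session

There is one attempt and no reset: what is moved stays moved. The work goes in short steps, Python scripts to look and compute and a tool call to move; the robot and the scene stay as the last step left them, time stands still between calls to the robot, and variables do not carry over. Pictures are saved under pics/ and viewed, at most 10 in all, crops included, and the job is handed in when it is done.

```bash
ls; mkdir -p pics
```

Create h.py:
```python
import numpy as np, cv2
from station import sensors, eyes, workorder
def cap(n,save=None):
    c=eyes.capture(n)
    if save: cv2.imwrite('pics/'+save,c['pixels'][:,:,::-1])
    return c
def ray(c,uv):
    uv=np.array(uv,float).reshape(-1,1,2)
    p=cv2.undistortPoints(uv,c['K'],np.array(c['distortion'])).reshape(-1,2)
    d=np.c_[p[:,0],-p[:,1],-np.ones(len(p))]
    T=c['world_from_camera']; return T[:3,3],d@T[:3,:3].T
def onz(c,uv,z):
    o,d=ray(c,uv); return o+d*((z-o[2])/d[:,2])[:,None]
def cloud(c):
    h,w=c['z_map'].shape
    v,u=np.mgrid[:h,:w]; o,d=ray(c,np.c_[u.ravel(),v.ravel()])
    P=o+d*c['z_map'].reshape(-1,1); P[c['z_map'].ravel()==0]=np.nan
    return P.reshape(h,w,3)
def tool(dw):
    "world shift to tool axes"
    return sensors.sense()['ee_rot'].T@np.array(dw)
```

Run:
```python
from h import *
for n in ['top','scene']:
    c=cap(n,n+'0.png'); print(n,c['world_from_camera'].round(3).tolist(),c['K'].round(1).tolist(),c['distortion'])
s=sensors.sense(); print(s['tcp_pos'],s['ee_rot'],s['wrist_force'])
```

```text
pics
top [[-0.04, 0.976, -0.216, 0.268], [-0.999, -0.04, 0.003, -0.031], [-0.005, 0.216, 0.976, 1.502], [0.0, 0.0, 0.0, 1.0]] [[522.8, 0.0, 290.0], [0.0, 522.8, 205.2], [0.0, 0.0, 1.0]] [-0.01624149  0.          0.          0.          0.        ]
scene [[0.559, -0.603, 0.569, 1.267], [0.829, 0.401, -0.389, -0.498], [0.007, 0.689, 0.725, 0.958], [0.0, 0.0, 0.0, 1.0]] [[497.2, 0.0, 283.4], [0.0, 497.2, 211.5], [0.0, 0.0, 1.0]] [-0.08778965  0.          0.          0.          0.        ]
[0.14525635 0.60732352 0.22157104] [[ 9.72531651e-01 -2.32770408e-01 -3.53629034e-04]
 [-2.32770650e-01 -9.72529701e-01 -1.95045338e-03]
 [ 1.10093089e-04  1.97919210e-03 -9.99998035e-01]] [0.11919565 0.37080794 0.10038793]
```

View pics/top0.png

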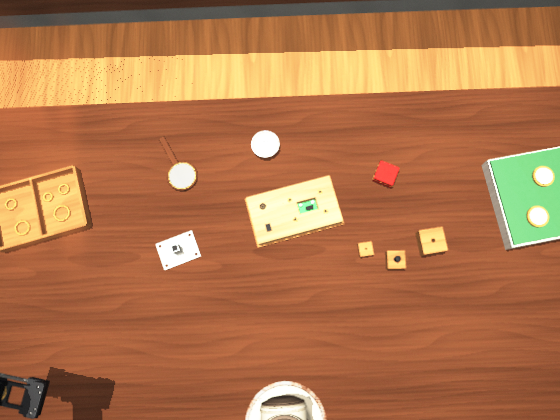

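View pics/scene0.png

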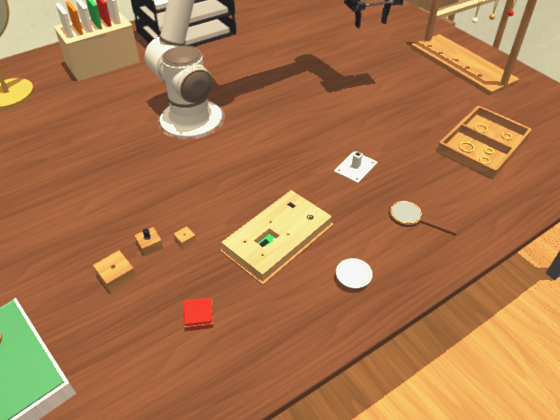

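Run:
```python
from h import *
t=cap('top');s=cap('scene')
a=cv2.resize(t['pixels'][170:255,150:350],None,fx=4,fy=4,interpolation=cv2.INTER_CUBIC)[:300]
b=cv2.resize(s['pixels'][185:285,215:340],None,fx=3,fy=3,interpolation=cv2.INTER_CUBIC)
d=cv2.resize(t['pixels'][225:280,345:455],None,fx=3.6,fy=3.6,interpolation=cv2.INTER_CUBIC)
im=np.zeros((600,800,3),np.uint8); im[:300]=a; im[300:600,:375]=b; im[300:300+d.shape[0],400:400+d.shape[1]]=d[:, :400]
cv2.imwrite('pics/crop1.png',im[:,:,::-1])
for n,c in (('top',t),('scene',s)):
    P=cloud(c); z=P[...,2]
    m=((abs(z-.035)<.006)).astype(np.uint8)
    k,lab,st,ce=cv2.connectedComponentsWithStats(cv2.morphologyEx(m,cv2.MORPH_OPEN,np.ones((2,2))))
    for i in range(1,k):
        if st[i,4]>60:
            q=P[lab==i]; r=cv2.minAreaRect((q[:,:2]*1000).astype(np.float32)); print(n,st[i].tolist(),ce[i].round(1),np.round(r[0],1),np.round(r[1],1),round(r[2],1),np.median(q[:,2]).round(4))
```

```text
top [375, 162, 25, 24, 257] [387.1 173.7] [nan nan] [0. 0.] 0.0 nan
top [62, 166, 17, 16, 78] [ 72.2 171.9] [720.7 597.8] [63.7 33.4] 55.7 0.0319
top [248, 177, 95, 68, 3594] [293.6 210.7] [nan nan] [0. 0.] 0.0 nan
top [0, 179, 30, 12, 93] [ 14.2 184.2] [690.7 770.5] [ 8.1 97.9] 15.3 0.0313
top [46, 189, 43, 49, 233] [ 73.  220.5] [577.2 586.7] [ 81.2 165.9] 56.3 0.0318
top [37, 218, 8, 22, 70] [ 40.4 228.6] [557.3 681. ] [62.1 13.2] 11.3 0.0315
top [8, 238, 32, 12, 96] [ 23.1 243.5] [514.6 729.6] [  6.4 102.5] 14.8 0.0302
top [388, 258, 13, 12, 91] [392.7 264.7] [ 415.2 -322.5] [35.3 28.7] 85.3 0.0321
scene [77, 58, 46, 17, 133] [99.7 65.9] [nan nan] [0. 0.] 0.0 nan
scene [441, 107, 91, 65, 766] [485.5 138.9] [615.2 722.8] [187.5 331.4] 14.6 0.0319
scene [171, 110, 40, 14, 139] [191.4 118.9] [39.9 -8.7] [127.1  59.4] 77.7 0.0316
scene [223, 192, 110, 85, 4158] [277.4 232.2] [nan nan] [0. 0.] 0.0 nan
scene [136, 229, 25, 20, 233] [148.4 239.4] [ 431.2 -325.7] [57.2 49.5] 87.7 0.0309
scene [108, 270, 27, 18, 103] [120.7 278.5] [ 504.6 -422.4] [23.1 80.1] 26.6 nan
scene [185, 300, 28, 25, 560] [197.8 311.8] [ 684.6 -321.5] [56.8 57.4] 63.0 nan
scene [21, 386, 51, 34, 181] [ 47.1 403.1] [ 709.6 -664.3] [ 12.4 104.9] 13.9 0.0303
```

View pics/crop1.png

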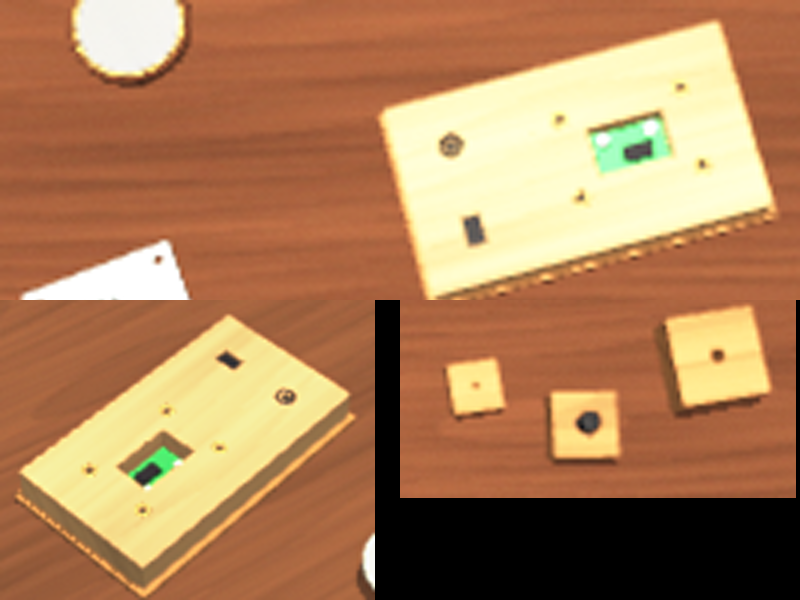

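Add to h.py:
```python
MODEL=np.array([[-30,-85],[30,-85],[30,5],[-30,5],[32,85],[-32,85]])/1000
def dark(c,uv,r):
    "darkness-weighted centroid about uv"
    g=cv2.cvtColor(c['pixels'],cv2.COLOR_RGB2GRAY).astype(float)
    u0,v0=np.round(uv).astype(int); w=g[v0-r:v0+r+1,u0-r:u0+r+1]
    w=np.clip(np.median(w)-15-w,0,None); v,u=np.mgrid[v0-r:v0+r+1,u0-r:u0+r+1]
    return np.array([(w*u).sum(),(w*v).sum()])/w.sum()
def fit(m,p):
    m0,p0=m.mean(0),p.mean(0); a=m-m0;b=p-p0
    th=np.arctan2((a[:,0]*b[:,1]-a[:,1]*b[:,0]).sum(),(a*b).sum()); c,s=np.cos(th),np.sin(th)
    R=np.array([[c,-s],[s,c]]); t=p0-R@m0
    return np.degrees(th),R,t,p-(m@R.T+t)
def tri(c1,u1,c2,u2):
    (o1,d1),(o2,d2)=ray(c1,u1),ray(c2,u2); d1,d2=d1[0],d2[0]
    k=np.linalg.lstsq(np.c_[d1,-d2],o2-o1,rcond=None)[0]
    a,b=o1+d1*k[0],o2+d2*k[1]; return (a+b)/2,np.linalg.norm(a-b)
```

Run:
```python
from h import *
np.set_printoptions(precision=4,suppress=True)
t=cap('top');s=cap('scene')
it=(np.array([[702,164],[680,87],[559,119],[580,197],[451,145],[474,230]])+.5)/4-.5+[150,170]
is_=(np.array([[90,169],[143,210],[219,147],[167,110],[286,96],[229,59]])+.5)/3-.5+[215,185]
for n,c,i in (('top',t,it),('scene',s,is_)):
    i=np.array([dark(c,q,r) for q,r in zip(i,[2,2,2,2,4,5])])
    p=onz(c,i,.035)[:,:2]; th,R,o,e=fit(MODEL[:5],p[:5])
    print(n,th,o,'mount',R@[0,-.04]+o,'sock',R@MODEL[4]+o,'raw',p[4]); print(e*1000)
# pin handle
for n,c,u in (('top',t,(397,259)),('scene',s,(146,233))):
    g=c['pixels'].max(2); w=np.zeros_like(g); w[u[1]-9:u[1]+10,u[0]-9:u[0]+10]=1
    m=(w>0)&(g<75); v,x=np.nonzero(m); print(n,'pin',x.mean(),v.mean(),m.sum(),x.min(),x.max(),v.min(),v.max(),onz(c,[x.mean(),v.mean()],.05))
# plate
for n,c,b in (('top',t,(145,225,65,50)),('scene',s,(325,140,60,50))):
    x,y,w,h=b; px=c['pixels'][y:y+h,x:x+w].astype(int); m=((px.min(2)>110)).astype(np.uint8)
    ct=max(cv2.findContours(m,cv2.RETR_EXTERNAL,2)[0],key=cv2.contourArea).reshape(-1,2)+[x,y]
    r=cv2.minAreaRect((onz(c,ct,.004)[:,:2]*1000).astype(np.float32)); print(n,'plate',r,ct.min(0),ct.max(0))
im=np.zeros((600,800,3),np.uint8)
im[:300,:390]=cv2.resize(t['pixels'][225:275,145:210],None,fx=6,fy=6,interpolation=2)
im[:300,400:760]=cv2.resize(s['pixels'][140:190,325:385],None,fx=6,fy=6,interpolation=2)
im[300:600,:300]=cv2.resize(t['pixels'][235:285,372:422],None,fx=6,fy=6,interpolation=2)
im[300:600,400:700]=cv2.resize(s['pixels'][215:265,121:171],None,fx=6,fy=6,interpolation=2)
cv2.imwrite('pics/crop2.png',im[:,:,::-1])
```

```text
top 12.999310653406562 [ 0.5832 -0.047 ] mount [ 0.5922 -0.086 ] sock [0.5952 0.043 ] raw [0.5951 0.0431]
[[ 0.6669  0.1703]
 [-0.308  -0.5569]
 [-0.3938 -0.2704]
 [ 0.1675  0.585 ]
 [-0.1326  0.072 ]]
scene 12.901076547072247 [ 0.5838 -0.048 ] mount [ 0.5927 -0.087 ] sock [0.596 0.042] raw [0.5962 0.0424]
[[-0.1314  0.0469]
 [-0.0195  0.3188]
 [-0.1663 -0.1471]
 [ 0.0722 -0.5912]
 [ 0.2451  0.3726]]
top pin 396.8888888888889 258.3333333333333 9 395 399 257 260 [[ 0.4269 -0.3276  0.05  ]]
scene pin 146.0909090909091 233.29545454545453 44 143 149 229 238 [[ 0.4308 -0.3297  0.05  ]]
top plate ((482.440185546875, 292.4005126953125), (84.51781463623047, 114.45092010498047), 19.071107864379883) [155 230] [200 270]
scene plate ((482.5137634277344, 292.9670104980469), (84.89691162109375, 119.82208251953125), 17.963077545166016) [334 151] [377 182]
```

View pics/crop2.png

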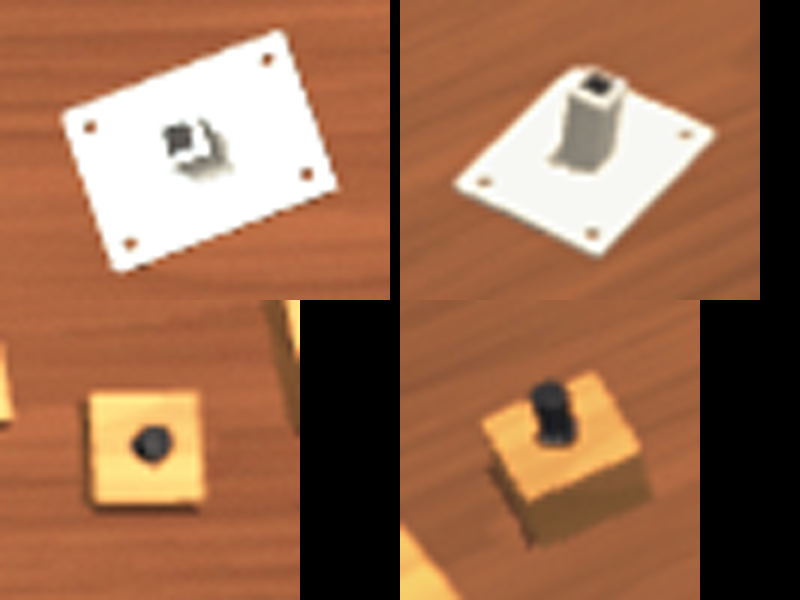

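Add to h.py:
```python
def go(x,y,z,yaw=None):
    s=sensors.sense(); R=s['ee_rot']; d=R.T@(np.array([x,y,z])-s['tcp_pos'])
    cur=np.degrees(np.arctan2(R[1,0],R[0,0]))
    print('to',(x,y,z),'tool shift',d.round(4),'yaw now',cur.round(2),'rz',None if yaw is None else round(cur-yaw,2))
```

Run:
```python
from h import *
np.set_printoptions(precision=4,suppress=True)
t=cap('top');s=cap('scene')
print(tri(t,[396.9,258.4],s,[145.4,230.1]),onz(t,[396.9,258.4],.058),onz(s,[145.4,230.1],.058))
H=(np.array([[130,243],[90,127],[267,59],[307,174]])+.5)/6-.5+[145,225]
H=np.array([dark(t,q,1) for q in H]); p=onz(t,H,.003)[:,:2]
S=(np.array([[84,182],[192,233],[285,134]])+.5)/6-.5+[325,140]
S=np.array([dark(s,q,1) for q in S]); ps=onz(s,S,.003)[:,:2]
print(p,ps)
m=np.array([[-30,45],[30,45],[30,-45],[-30,-45]])/1000
print(fit(m,p)); 
go(.45,.2,.2,-13.5); go(.428,-.328,.12,-13.5)
```

```text
(array([ 0.4258, -0.3273,  0.0555]), np.float64(0.001710091730319889)) [[ 0.4258 -0.3259  0.058 ]] [[ 0.4277 -0.3285  0.058 ]]
[[0.4391 0.3252]
 [0.4962 0.3455]
 [0.526  0.2597]
 [0.4693 0.2408]] [[0.469  0.239 ]
 [0.5256 0.2594]
 [0.496  0.3442]]
(np.float64(19.296140368828546), array([[ 0.9438, -0.3305],
       [ 0.3305,  0.9438]]), array([0.4827, 0.2928]), array([[-0.0004, -0.0001],
       [ 0.0001,  0.0003],
       [ 0.0002, -0.0006],
       [ 0.0001,  0.0004]]))
to (0.45, 0.2, 0.2) tool shift [0.3912 0.3257 0.0225] yaw now -13.45 rz 0.05
to (0.428, -0.328, 0.12) tool shift [0.4926 0.8443 0.1027] yaw now -13.45 rz 0.05
```

step_hand:
  increments:
    - {"jaw":0.5, "trans":[0.39, 0.32, 0.02]}
    - {"jaw":0.5, "trans":[0.39, 0.32, 0.02]}
    - {"jaw":0.5, "trans":[0.39, 0.32, 0.02]}
    - {"jaw":0.5, "trans":[0.39, 0.32, 0.02]}
    - {"jaw":0.5, "trans":[0.39, 0.32, 0.02]}
    - {"jaw":0.5, "trans":[0.39, 0.32, 0.02]}
    - {"jaw":0.5, "trans":[0.39, 0.32, 0.02]}
    - {"jaw":0.5, "trans":[0.39, 0.32, 0.02]}

```text
time_s: 1.2
tcp_pos: [0.3878, 0.2877, 0.2071]
ee_rot: [[0.973, -0.232, 0.001], [-0.232, -0.973, 0.001], [0.001, -0.001, -1.0]]
wrist_force: [0.4, 0.5, 0.6]
gripper_width: 0.51
gripper_force: 0.0
```

```bash
python3 -c "
from h import *
go(.428,-.328,.12,-13.5)"
```

```text
to (0.428, -0.328, 0.12) tool shift [0.182  0.5896 0.0866] yaw now -13.42 rz 0.08
```

step_hand:
  increments:
    - {"jaw":0.5, "trans":[0.18, 0.59, 0.08]}
    - {"jaw":0.5, "trans":[0.18, 0.59, 0.08]}
    - {"jaw":0.5, "trans":[0.18, 0.59, 0.08]}
    - {"jaw":0.5, "trans":[0.18, 0.59, 0.08]}
    - {"jaw":0.5, "trans":[0.18, 0.59, 0.08]}
    - {"jaw":0.5, "trans":[0.18, 0.59, 0.08]}
    - {"jaw":0.5, "trans":[0.18, 0.59, 0.08]}
    - {"jaw":0.5, "trans":[0.18, 0.59, 0.08]}

```text
time_s: 2.0
tcp_pos: [0.4112, -0.1085, 0.1556]
ee_rot: [[0.973, -0.232, 0.002], [-0.232, -0.973, 0.0], [0.002, -0.0, -1.0]]
wrist_force: [1.6, 0.5, -0.1]
gripper_width: 0.502
gripper_force: 0.0
```

```bash
python3 -c "
from h import *
go(.427,-.3275,.12,-13.5)"
```

```text
to (0.427, -0.3275, 0.12) tool shift [0.0661 0.2094 0.0356] yaw now -13.42 rz 0.08
```

step_hand:
  increments:
    - {"jaw":0.5, "trans":[0.066, 0.205, 0.035]}
    - {"jaw":0.5, "trans":[0.066, 0.205, 0.035]}
    - {"jaw":0.5, "trans":[0.066, 0.205, 0.035]}
    - {"jaw":0.5, "trans":[0.066, 0.205, 0.035]}
    - {"jaw":0.5, "trans":[0.066, 0.205, 0.035]}
    - {"jaw":0.5, "trans":[0.066, 0.205, 0.035]}
    - {"jaw":0.5, "trans":[0.066, 0.205, 0.035]}

```text
time_s: 2.7
tcp_pos: [0.4273, -0.3213, 0.12]
ee_rot: [[0.972, -0.234, -0.001], [-0.234, -0.972, 0.0], [-0.001, -0.0, -1.0]]
wrist_force: [0.2, 0.9, -0.4]
gripper_width: 0.503
gripper_force: 0.0
```

Run:
```python
from h import *
go(.427,-.3275,.036,-13.5)
t=cap('top');s=cap('scene')
im=np.zeros((600,800,3),np.uint8)
im[:500,:400]=cv2.resize(t['pixels'][195:295,357:437],None,fx=5,fy=5,interpolation=2)
im[:500,400:800]=cv2.resize(s['pixels'][175:275,105:185],None,fx=5,fy=5,interpolation=2)
cv2.imwrite('pics/crop3.png',im[:,:,::-1])
```

```text
to (0.427, -0.3275, 0.036) tool shift [0.0012 0.0061 0.084 ] yaw now -13.51 rz -0.01
```

View pics/crop3.png

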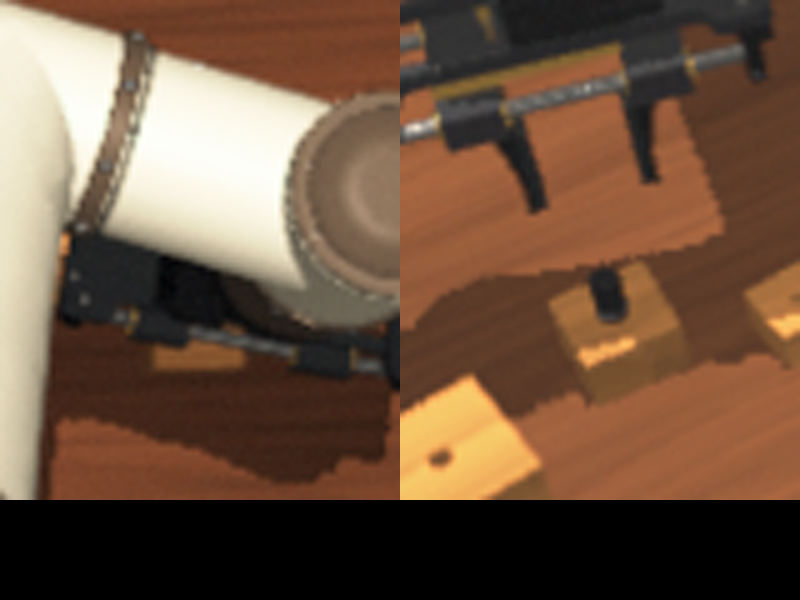

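step_hand:
  increments:
    - {"jaw":0.5, "trans":[0.001, 0.006, 0.03]}
    - {"jaw":0.5, "trans":[0.001, 0.006, 0.06]}
    - {"jaw":0.5, "trans":[0.001, 0.006, 0.084]}
    - {"jaw":0.5, "trans":[0.001, 0.006, 0.084]}
    - {"jaw":0.5, "trans":[0.001, 0.006, 0.084]}

```text
time_s: 3.3
tcp_pos: [0.4278, -0.3266, 0.0371]
ee_rot: [[0.973, -0.231, 0.0], [-0.231, -0.973, -0.0], [0.0, 0.0, -1.0]]
wrist_force: [-0.3, 0.3, -0.6]
gripper_width: 0.501
gripper_force: 0.0
```

step_hand:
  increments:
    - {"jaw":0}
    - {"jaw":0}
    - {"jaw":0}
    - {"jaw":0}
    - {"jaw":0}

```text
time_s: 3.8
tcp_pos: [0.4274, -0.3274, 0.0367]
ee_rot: [[0.973, -0.233, 0.001], [-0.233, -0.973, -0.0], [0.001, 0.0, -1.0]]
wrist_force: [-0.1, 1.0, 2.1]
gripper_width: 0.17
gripper_force: 30.0
```

step_hand:
  increments:
    - {"jaw":0, "trans":[0, 0, -0.02]}
    - {"jaw":0, "trans":[0, 0, -0.04]}
    - {"jaw":0, "trans":[0, 0, -0.07]}
    - {"jaw":0, "trans":[0, 0, -0.09]}
    - {"jaw":0, "trans":[0, 0, -0.09]}

```text
time_s: 4.3
tcp_pos: [0.4291, -0.3283, 0.1294]
ee_rot: [[0.973, -0.232, 0.006], [-0.232, -0.973, -0.003], [0.007, 0.001, -1.0]]
wrist_force: [0.4, 0.3, 0.1]
gripper_width: 0.175
gripper_force: 30.1
```

```bash
python3 -c "
from h import *
go(.5955,.0425,.12,-13.5)"
```

```text
to (0.5955, 0.0425, 0.12) tool shift [ 0.0757 -0.3993  0.0093] yaw now -13.43 rz 0.07
```

step_hand:
  increments:
    - {"jaw":0, "trans":[0.076, -0.4, 0.007]}
    - {"jaw":0, "trans":[0.076, -0.4, 0.007]}
    - {"jaw":0, "trans":[0.076, -0.4, 0.007]}
    - {"jaw":0, "trans":[0.076, -0.4, 0.007]}
    - {"jaw":0, "trans":[0.076, -0.4, 0.007]}
    - {"jaw":0, "trans":[0.076, -0.4, 0.007]}
    - {"jaw":0, "trans":[0.076, -0.4, 0.007]}
    - {"jaw":0, "trans":[0.076, -0.4, 0.007]}

```text
time_s: 5.1
tcp_pos: [0.591, 0.0393, 0.1181]
ee_rot: [[0.973, -0.233, -0.002], [-0.233, -0.973, -0.0], [-0.002, 0.001, -1.0]]
wrist_force: [1.5, -0.4, -0.5]
gripper_width: 0.169
gripper_force: 30.1
```

step_hand:
  increments:
    - {"jaw":0, "trans":[0.004, -0.018, 0]}
    - {"jaw":0, "trans":[0.004, -0.018, 0]}
    - {"jaw":0, "trans":[0.004, -0.018, 0]}

```text
time_s: 5.4
tcp_pos: [0.5983, 0.0535, 0.1182]
ee_rot: [[0.973, -0.233, -0.003], [-0.233, -0.973, -0.001], [-0.003, 0.001, -1.0]]
wrist_force: [0.6, -0.5, 0.1]
gripper_width: 0.178
gripper_force: 30.1
```

Run:
```python
from h import *
go(.5955,.0425,.08,-13.5)
t=cap('top');s=cap('scene')
im=np.zeros((600,800,3),np.uint8)
im[:500,:400]=cv2.resize(t['pixels'][160:260,230:310],None,fx=5,fy=5,interpolation=2)
im[:500,400:800]=cv2.resize(s['pixels'][145:245,270:350],None,fx=5,fy=5,interpolation=2)
cv2.imwrite('pics/crop4.png',im[:,:,::-1])
```

```text
to (0.5955, 0.0425, 0.08) tool shift [-0.0001  0.0113  0.0382] yaw now -13.46 rz 0.04
```

View pics/crop4.png

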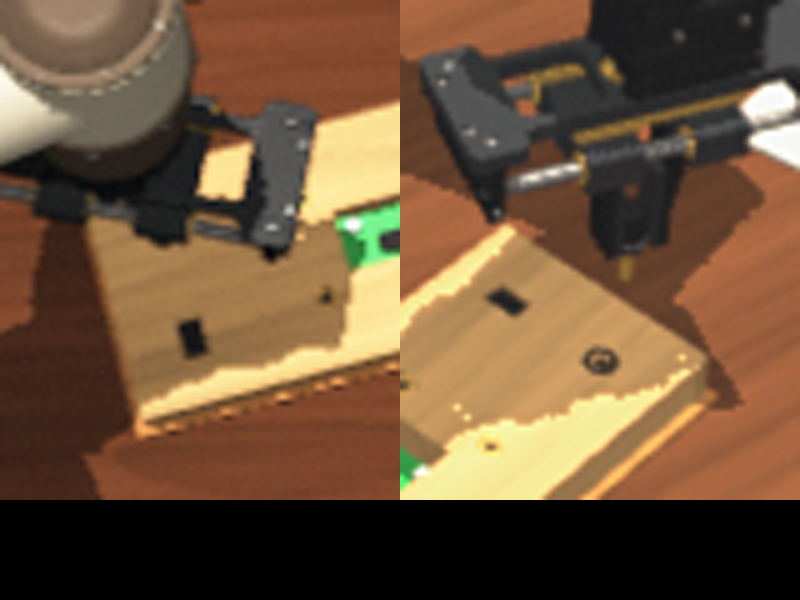

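Run:
```python
from h import *
c=cap('scene'); s=sensors.sense()
print(s['tcp_pos'],'tip',onz(c,[314.8,200.2],.0915),'sock',onz(c,[309.8,216.8],.035)); go(.5955,.0425,.08)
```

```text
[0.59856347 0.05244657 0.11913915] tip [[0.59843816 0.05235603 0.0915    ]] sock [[0.59560735 0.04234343 0.035     ]]
to (0.5955, 0.0425, 0.08) tool shift [-0.0006  0.0104  0.0391] yaw now -13.56 rz None
```

step_hand:
  increments:
    - {"jaw":0, "trans":[-0.0005, 0.0105, 0]}
    - {"jaw":0, "trans":[-0.0005, 0.0105, 0.02]}
    - {"jaw":0, "trans":[-0.0005, 0.0105, 0.045]}
    - {"jaw":0, "trans":[-0.0005, 0.0105, 0.045]}
    - {"jaw":0, "trans":[-0.0005, 0.0105, 0.045]}

```text
time_s: 6.05
tcp_pos: [0.5963, 0.0428, 0.0747]
ee_rot: [[0.972, -0.233, -0.0], [-0.233, -0.972, -0.001], [-0.0, 0.001, -1.0]]
wrist_force: [0.2, 0.1, 0.6]
gripper_width: 0.174
gripper_force: 30.1
```

Run:
```python
from h import *
s=cap('scene'); s=cap('scene')
im=np.zeros((600,800,3),np.uint8)
im[:600,:800]=cv2.resize(s['pixels'][180:240,275:355],None,fx=10,fy=10,interpolation=2)
cv2.imwrite('pics/crop5.png',im[:,:,::-1])
go(.5956,.0423,.0397)
```

```text
to (0.5956, 0.0423, 0.0397) tool shift [-0.0015  0.0016  0.0362] yaw now -13.47 rz None
```

View pics/crop5.png

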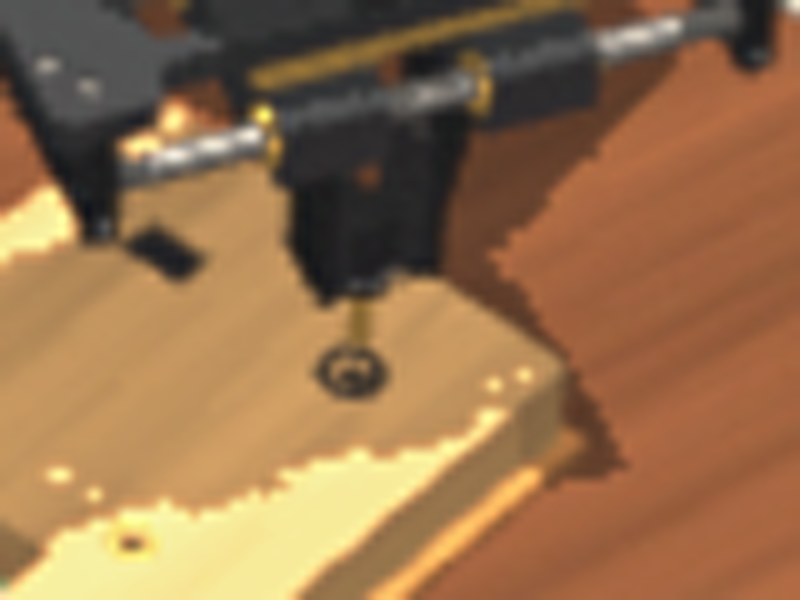

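Run:
```python
from h import *
c=cap('scene')
print('tip',onz(c,[310.35,213.9],.0475),'sock',onz(c,[309.65,216.85],.035))
for i in range(3): print(sensors.sense()['tcp_pos']); cap('scene')
d=onz(c,[309.65,216.85],.035)[0]-onz(c,[310.35,213.9],.0475)[0]; print(tool(d))
```

```text
tip [[0.59740942 0.04204671 0.0475    ]] sock [[0.59553657 0.04192416 0.035     ]]
[0.59738028 0.04377415 0.07593596]
[0.59727514 0.04391377 0.07581228]
[0.59712569 0.04398874 0.0756255 ]
[-0.00181323  0.00056654  0.01249655]
```

step_hand:
  increments:
    - {"jaw":0, "trans":[-0.0016, 0.0012, 0.004]}
    - {"jaw":0, "trans":[-0.0016, 0.0012, 0.008]}
    - {"jaw":0, "trans":[-0.0016, 0.0012, 0.012]}
    - {"jaw":0, "trans":[-0.0016, 0.0012, 0.015]}
    - {"jaw":0, "trans":[-0.0016, 0.0012, 0.018]}
    - {"jaw":0, "trans":[-0.0016, 0.0012, 0.02]}
    - {"jaw":0, "trans":[-0.0016, 0.0012, 0.02]}

```text
time_s: 7.05
tcp_pos: [0.5944, 0.0431, 0.0539]
ee_rot: [[0.973, -0.233, -0.001], [-0.233, -0.973, -0.0], [-0.001, 0.0, -1.0]]
wrist_force: [0.6, -0.1, -0.3]
gripper_width: 0.175
gripper_force: 30.1
```

```bash
python3 -c "
from h import *
go(.5956,.0423,.0397)"
```

```text
to (0.5956, 0.0423, 0.0397) tool shift [0.0014 0.0005 0.0142] yaw now -13.46 rz None
```

step_hand:
  increments:
    - {"jaw":0, "trans":[0.0005, 0, 0.004]}
    - {"jaw":0, "trans":[0.0005, 0, 0.008]}
    - {"jaw":0, "trans":[0.0005, 0, 0.011]}
    - {"jaw":0, "trans":[0.0005, 0, 0.0135]}
    - {"jaw":0, "trans":[0.0005, 0, 0.0155]}
    - {"jaw":0, "trans":[0.0005, 0, 0.0155]}

```text
time_s: 7.65
tcp_pos: [0.5951, 0.0429, 0.0397]
ee_rot: [[0.973, -0.232, -0.0], [-0.232, -0.973, -0.0], [-0.0, 0.0, -1.0]]
wrist_force: [-2.7, 0.3, 4.4]
gripper_width: 0.175
gripper_force: 30.1
```

step_hand:
  increments:
    - {"jaw":0, "trans":[0.0005, 0, 0.0007]}
    - {"jaw":0, "trans":[0.0005, 0, 0.0014]}
    - {"jaw":0, "trans":[0.0005, 0, 0.0014]}

```text
time_s: 7.95
tcp_pos: [0.5952, 0.0429, 0.0396]
ee_rot: [[0.973, -0.232, -0.0], [-0.232, -0.973, -0.001], [-0.0, 0.001, -1.0]]
wrist_force: [-5.6, 0.5, 11.6]
gripper_width: 0.171
gripper_force: 30.1
```

step_hand:
  increments:
    - {"jaw":0.5, "trans":[-0.001, 0, -0.001]}
    - {"jaw":0.5, "trans":[-0.001, 0, -0.001]}
    - {"jaw":0.5, "trans":[-0.001, 0, -0.001]}
    - {"jaw":0.5, "trans":[-0.001, 0, -0.001]}
    - {"jaw":0.5, "trans":[-0.001, 0, -0.04]}
    - {"jaw":0.5, "trans":[-0.001, 0, -0.08]}
    - {"jaw":0.6, "trans":[-0.001, 0, -0.08]}

```text
time_s: 8.65
tcp_pos: [0.5988, 0.0439, 0.1234]
ee_rot: [[0.973, -0.231, 0.012], [-0.231, -0.973, 0.002], [0.011, -0.005, -1.0]]
wrist_force: [0.2, 0.7, 0.2]
gripper_width: 0.531
gripper_force: 0.0
```

```bash
python3 -c "
from h import *
go(.4827,.2927,.11,19.3)"
```

```text
to (0.4827, 0.2927, 0.11) tool shift [-0.1706 -0.2151  0.0126] yaw now -13.37 rz -32.67
```

The manual's scale: turns go in shares of 120 degrees. Converting my numbers, -32.7 degrees / 120 = -0.2725.

step_hand:
  increments:
    - {"jaw":0.6, "trans":[-0.17, -0.216, 0.012], "turn_vec":[0, 0, -0.2725]}
    - {"jaw":0.6, "trans":[-0.17, -0.216, 0.012], "turn_vec":[0, 0, -0.2725]}
    - {"jaw":0.6, "trans":[-0.17, -0.216, 0.012], "turn_vec":[0, 0, -0.2725]}
    - {"jaw":0.6, "trans":[-0.17, -0.216, 0.012], "turn_vec":[0, 0, -0.2725]}
    - {"jaw":0.6, "trans":[-0.17, -0.216, 0.012], "turn_vec":[0, 0, -0.2725]}
    - {"jaw":0.6, "trans":[-0.17, -0.216, 0.012], "turn_vec":[0, 0, -0.2725]}
    - {"jaw":0.6, "trans":[-0.17, -0.216, 0.012], "turn_vec":[0, 0, -0.2725]}
    - {"jaw":0.6, "trans":[-0.17, -0.216, 0.012], "turn_vec":[0, 0, -0.2725]}

```text
time_s: 9.45
tcp_pos: [0.4791, 0.2929, 0.1049]
ee_rot: [[0.944, 0.331, -0.001], [0.331, -0.944, -0.001], [-0.001, 0.0, -1.0]]
wrist_force: [0.0, -0.7, 0.5]
gripper_width: 0.599
gripper_force: 0.0
```

Run:
```python
from h import *
go(.4827,.2927,.017,19.3)
c=cap('scene');s=cap('scene'); t=cap('top')
print(sensors.sense()['tcp_pos'])
im=np.zeros((600,800,3),np.uint8)
im[:480,:480]=cv2.resize(s['pixels'][110:190,320:400],None,fx=6,fy=6,interpolation=2)
im[:300,480:800]=cv2.resize(s['pixels'][185:245,275:339],None,fx=5,fy=5,interpolation=2)
im[300:600,480:800]=cv2.resize(t['pixels'][180:240,230:294],None,fx=5,fy=5,interpolation=2)
cv2.imwrite('pics/crop6.png',im[:,:,::-1])
```

```text
to (0.4827, 0.2927, 0.017) tool shift [0.0034 0.0013 0.0879] yaw now 19.31 rz 0.01
[0.47990913 0.29156703 0.10530202]
```

View pics/crop6.png

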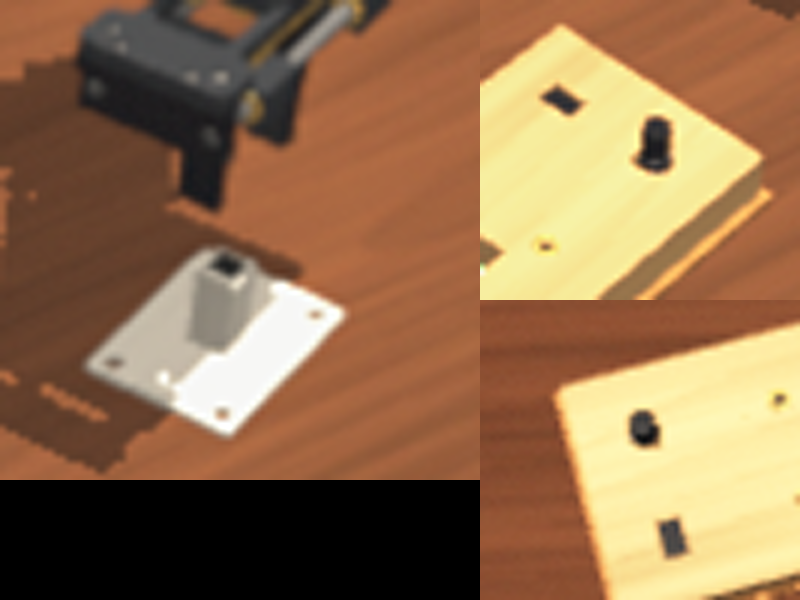

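step_hand:
  increments:
    - {"jaw":0.6, "trans":[0.003, 0, 0.03]}
    - {"jaw":0.6, "trans":[0.003, 0, 0.06]}
    - {"jaw":0.6, "trans":[0.003, 0, 0.088]}
    - {"jaw":0.6, "trans":[0.003, 0, 0.088]}
    - {"jaw":0.6, "trans":[0.003, 0, 0.088]}

```text
time_s: 10.1
tcp_pos: [0.4831, 0.293, 0.0177]
ee_rot: [[0.944, 0.329, 0.0], [0.329, -0.944, -0.001], [-0.0, 0.001, -1.0]]
wrist_force: [-0.1, 1.0, 1.0]
gripper_width: 0.594
gripper_force: 0.0
```

step_hand:
  increments:
    - {"jaw":0}
    - {"jaw":0}
    - {"jaw":0}
    - {"jaw":0}
    - {"jaw":0}
    - {"jaw":0}

```text
time_s: 10.7
tcp_pos: [0.4825, 0.2937, 0.018]
ee_rot: [[0.944, 0.33, 0.0], [0.33, -0.944, -0.0], [0.0, 0.0, -1.0]]
wrist_force: [-0.0, -0.6, 4.1]
gripper_width: 0.255
gripper_force: 30.0
```

step_hand:
  increments:
    - {"jaw":0, "trans":[0, 0, -0.02]}
    - {"jaw":0, "trans":[0, 0, -0.05]}
    - {"jaw":0, "trans":[0, 0, -0.09]}
    - {"jaw":0, "trans":[0, 0, -0.12]}
    - {"jaw":0, "trans":[0, 0, -0.12]}
    - {"jaw":0, "trans":[0, 0, -0.12]}

```text
time_s: 11.3
tcp_pos: [0.4816, 0.2935, 0.1369]
ee_rot: [[0.944, 0.329, -0.001], [0.329, -0.944, 0.0], [-0.001, -0.001, -1.0]]
wrist_force: [-0.5, -0.3, -4.5]
gripper_width: 0.249
gripper_force: 30.0
```

```bash
python3 -c "
from h import *
go(.5925,-.0865,.138,12.95)"
```

```text
to (0.5925, -0.0865, 0.138) tool shift [-0.0202  0.3953 -0.0013] yaw now 19.21 rz 6.26
```

Converted, 6.3 degrees / 120 = 0.0525.

step_hand:
  increments:
    - {"jaw":0, "trans":[-0.0025, 0.049, 0], "turn_vec":[0, 0, 0.0067]}
    - {"jaw":0, "trans":[-0.005, 0.098, 0], "turn_vec":[0, 0, 0.0133]}
    - {"jaw":0, "trans":[-0.0075, 0.147, 0], "turn_vec":[0, 0, 0.02]}
    - {"jaw":0, "trans":[-0.01, 0.196, 0], "turn_vec":[0, 0, 0.0267]}
    - {"jaw":0, "trans":[-0.0125, 0.245, 0], "turn_vec":[0, 0, 0.0333]}
    - {"jaw":0, "trans":[-0.015, 0.294, 0], "turn_vec":[0, 0, 0.04]}
    - {"jaw":0, "trans":[-0.0175, 0.343, 0], "turn_vec":[0, 0, 0.0467]}
    - {"jaw":0, "trans":[-0.02, 0.38, 0], "turn_vec":[0, 0, 0.0525]}

```text
time_s: 12.1
tcp_pos: [0.5874, -0.0743, 0.1344]
ee_rot: [[0.975, 0.222, -0.006], [0.222, -0.975, -0.0], [-0.005, -0.001, -1.0]]
wrist_force: [0.5, 0.8, -2.5]
gripper_width: 0.252
gripper_force: 30.0
```

step_hand:
  increments:
    - {"jaw":0, "trans":[0, 0.01, 0]}
    - {"jaw":0, "trans":[0, 0.012, 0]}
    - {"jaw":0, "trans":[0, 0.012, 0]}
    - {"jaw":0, "trans":[0, 0.012, 0]}

```text
time_s: 12.5
tcp_pos: [0.5908, -0.082, 0.1368]
ee_rot: [[0.974, 0.226, -0.002], [0.226, -0.974, 0.0], [-0.002, -0.001, -1.0]]
wrist_force: [0.0, 1.0, -3.1]
gripper_width: 0.247
gripper_force: 30.0
```

Run:
```python
from h import *
for i in range(5): c=cap('scene'); print(sensors.sense()['tcp_pos'])
go(.5925,-.0865,.088,12.95)
```

```text
[ 0.59102985 -0.08193497  0.13712253]
[ 0.5911663  -0.08196593  0.13735748]
[ 0.59129946 -0.08206743  0.13753216]
[ 0.59136648 -0.08222044  0.13763959]
[ 0.59141071 -0.0824125   0.13769268]
to (0.5925, -0.0865, 0.088) tool shift [0.0001 0.0042 0.0497] yaw now 13.03 rz 0.08
```

step_hand:
  increments:
    - {"jaw":0, "trans":[0, 0.004, 0.02]}
    - {"jaw":0, "trans":[0, 0.004, 0.04]}
    - {"jaw":0, "trans":[0, 0.004, 0.05]}
    - {"jaw":0, "trans":[0, 0.004, 0.05]}
    - {"jaw":0, "trans":[0, 0.004, 0.05]}

```text
time_s: 13.25
tcp_pos: [0.5929, -0.0871, 0.0881]
ee_rot: [[0.974, 0.225, 0.001], [0.225, -0.974, -0.0], [0.001, 0.001, -1.0]]
wrist_force: [0.0, -1.0, -2.8]
gripper_width: 0.252
gripper_force: 30.0
```

Run:
```python
from h import *
for i in range(4):
    c=cap('scene'); print(sensors.sense()['tcp_pos'])
t=cap('top')
im=np.zeros((600,800,3),np.uint8)
im[:,:480]=cv2.resize(c['pixels'][190:290,220:300],None,fx=6,fy=6,interpolation=2)
im[:400,480:800]=cv2.resize(t['pixels'][160:260,270:350],None,fx=4,fy=4,interpolation=2)
cv2.imwrite('pics/crop7.png',im[:,:,::-1])
```

```text
[ 0.5932257  -0.08710114  0.08853247]
[ 0.59327001 -0.08710892  0.08871957]
[ 0.59316693 -0.08712173  0.08867654]
[ 0.5929932  -0.08715111  0.08854325]
```

View pics/crop7.png

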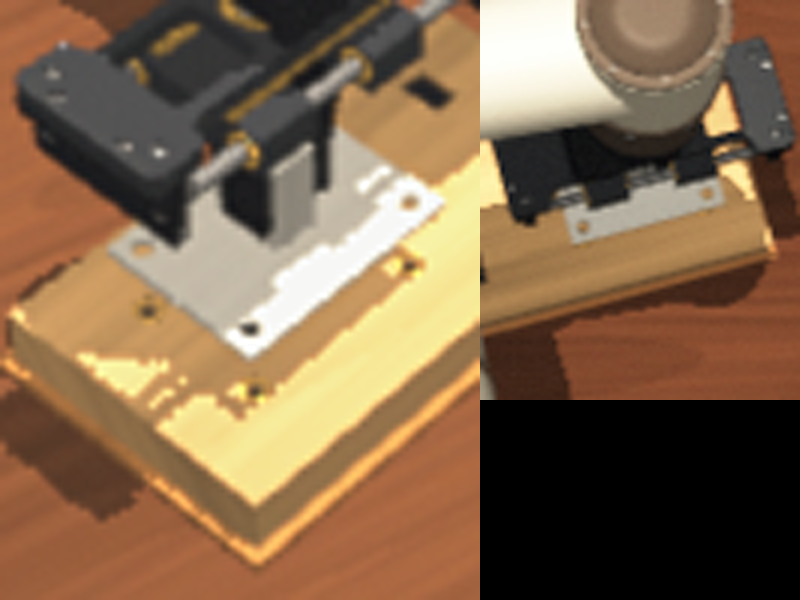

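Run:
```python
from h import *
np.set_printoptions(precision=4,suppress=True)
c=cap('scene');t=cap('top')
f=lambda a:(np.array(a,float)+.5)/6-.5+[220,190]
Hm=np.array([[-30,-45],[30,-45],[30,45]])/1000
h=onz(c,f([[144,248],[250,328],[409,202]]),.0725)[:,:2]
T=onz(c,f([[149,311],[255,390],[408,266]]),.035)[:,:2]
a,b=fit(Hm,h),fit(Hm,T); print('plate',a[0],a[2],a[3]*1e3);print('thr',b[0],b[2],b[3]*1e3)
g=lambda a:(np.array(a,float)-[480,0]+.5)/4-.5+[270,160]
ht=onz(t,g([[708,193],[583,229]]),.0725)[:,:2]
k=fit(np.array([[-30,-45],[-30,45]])/1000,ht); print('top plate',k[0],k[2],k[3]*1e3)
print('tool shift plate->thr',tool(np.r_[b[2]-a[2],0]),sensors.sense()['tcp_pos'])
P=cloud(c); 
for q in ([280,290],[330,270],[190,255]):
    u=f(q).round().astype(int); print(P[u[1],u[0]])
```

```text
plate 13.027803415912711 [ 0.5917 -0.0869] [[ 0.3467  0.2731]
 [-0.2146 -0.2886]
 [-0.1322  0.0155]]
thr 13.06621933330183 [ 0.5927 -0.0871] [[ 0.128   0.0886]
 [-0.205   0.4125]
 [ 0.077  -0.5011]]
top plate 14.012344987246653 [ 0.5915 -0.087 ] [[ 0.1338 -0.5363]
 [-0.1338  0.5363]]
tool shift plate->thr [0.0009 0.0004 0.    ] [ 0.5926 -0.0872  0.0881]
[ 0.6233 -0.1063  0.0757]
[ 0.6266 -0.0834  0.0749]
[ 0.5861 -0.1246  0.0732]
```

step_hand:
  increments:
    - {"jaw":0, "trans":[0.0008, 0, 0.006]}
    - {"jaw":0, "trans":[0.0008, 0, 0.012]}
    - {"jaw":0, "trans":[0.0008, 0, 0.017]}
    - {"jaw":0, "trans":[0.0008, 0, 0.02]}
    - {"jaw":0, "trans":[0.0008, 0, 0.02]}
    - {"jaw":0, "trans":[0.0008, 0, 0.02]}

```text
time_s: 14.2
tcp_pos: [0.5932, -0.0871, 0.0674]
ee_rot: [[0.975, 0.224, -0.0], [0.224, -0.975, -0.0], [-0.0, 0.0, -1.0]]
wrist_force: [-0.0, -0.6, -3.5]
gripper_width: 0.244
gripper_force: 30.0
```

Run:
```python
from h import *
Z=[]
for i in range(6):
    c=cap('scene'); Z.append(np.r_[sensors.sense()['tcp_pos'],np.degrees(sensors.sense()['ee_rot'][2,:2])])
t=cap('top'); print(np.round(np.mean(Z,0),4), sensors.sense()['wrist_force'])
im=np.zeros((600,800,3),np.uint8)
im[:,:480]=cv2.resize(c['pixels'][190:290,220:300],None,fx=6,fy=6,interpolation=2)
im[:400,480:800]=cv2.resize(t['pixels'][160:260,270:350],None,fx=4,fy=4,interpolation=2)
cv2.imwrite('pics/crop8.png',im[:,:,::-1])
P=cloud(c)
for q in ([280,300],[330,280],[190,270],[350,250]):
    u=(np.array(q)/6+[220,190]).round().astype(int); print(P[u[1],u[0]].round(4))
```

```text
[ 0.5933 -0.0871  0.0677  0.0283  0.0069] [ 0.48271738 -0.59336094 -3.59820498]
[ 0.6129 -0.0973  0.0524]
[ 0.6175 -0.0775  0.055 ]
[ 0.5781 -0.118   0.0503]
[ 0.6053 -0.0608  0.051 ]
```

View pics/crop8.png

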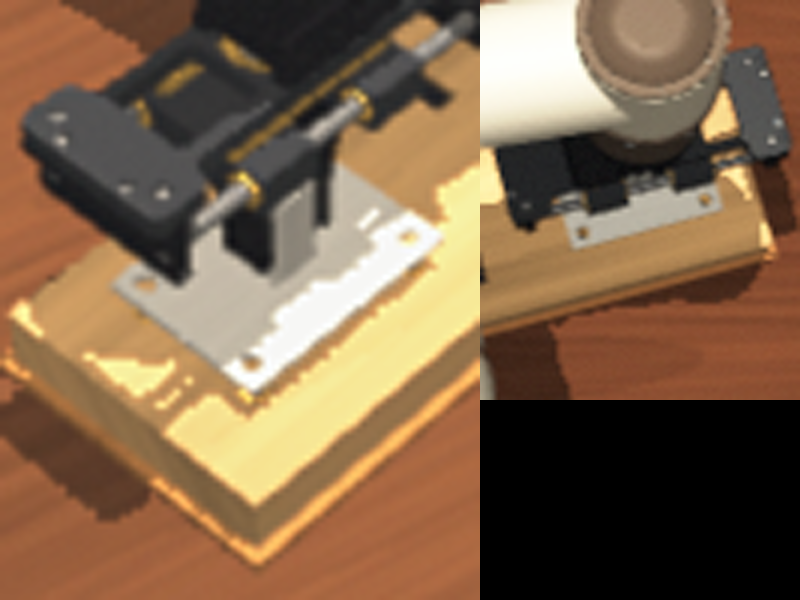

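Run:
```python
from h import *
np.set_printoptions(precision=4,suppress=True)
c=cap('scene');t=cap('top')
f=lambda a:(np.array(a,float)+.5)/6-.5+[220,190]
Hm=np.array([[-30,-45],[30,-45],[30,45]])/1000
a=fit(Hm,onz(c,f([[146,284],[251,362],[409,237]]),.052)[:,:2]); print('scene',a[0],a[2],a[3]*1e3)
g=lambda a:(np.array(a,float)-[480,0]+.5)/4-.5+[270,160]
k=fit(Hm[[0]].repeat(2,0)*[[1,1],[1,-1]],onz(t,g([[706,199],[583,233]]),.052)[:,:2]); print('top',k[0],k[2],k[3]*1e3)
for z in (.05,.054): print(z,onz(t,g([[706,199],[583,233]]),z).mean(0))
```

```text
scene 13.130553617680595 [ 0.5922 -0.0873] [[ 0.596  -0.096 ]
 [-0.6878 -0.1821]
 [ 0.0918  0.278 ]]
top 13.382486423579072 [ 0.5923 -0.0874] [[ 0.0681 -0.2861]
 [-0.0681  0.2861]]
0.05 [ 0.5635 -0.0944  0.05  ]
0.054 [ 0.5627 -0.0942  0.054 ]
```

step_hand:
  increments:
    - {"jaw":0, "trans":[0.0003, -0.0005, 0]}
    - {"jaw":0, "trans":[0.0003, -0.0005, 0]}
    - {"jaw":0, "trans":[0.0003, -0.0005, 0]}
    - {"jaw":0, "trans":[0.0003, -0.0005, 0]}
    - {"jaw":0, "trans":[0.0003, -0.0005, 0]}

```text
time_s: 15.15
tcp_pos: [0.5933, -0.0865, 0.0675]
ee_rot: [[0.975, 0.224, -0.0], [0.224, -0.975, -0.0], [-0.0, 0.0, -1.0]]
wrist_force: [-0.3, -0.0, -3.4]
gripper_width: 0.251
gripper_force: 30.0
```

```bash
python3 -c "
from h import *
print(workorder.finish_job())"
```

```text
the job is handed in; nothing more can be done
None
```

The pin is pushed home in the collared socket and released; the plate is held level about 15 mm above the plinth, its holes within about 1 mm of the threaded holes by camera, and the job was handed in at about 15 s.

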